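# Switch off the drying box and flip its lid open

## Robot

A 6-joint arm with a two-finger parallel gripper is mounted at the origin on the work surface. World frame = base frame: x ahead of the robot, y to its left, z up, the work surface at z = 0. Lengths are in m, angles in rad, forces in N, time in s.
With the tool pointing down it reaches from about 0.275 to 0.825 m from the base axis. Payload 4.9 kg.
Tool frame: the origin (TCP) lies midway between the tips of the shut fingers; the grasp point (between the pads) lies 19 mm behind it (robot.tcp_to_grasp is the distance from the TCP to the grasp point, in m); z points along the fingers, y is the line along which they close (so a half turn about z gives the same grasp; the last joint's range is limited). The gripper opens to 85 mm and grips with 20 to 120 N. Pads are 22 mm wide; open, the fingers measure 114 mm over their backs; the gripper's body (76 mm by 85 mm) begins 54 mm behind the grasp point. The pads swing forward as they close: fully open they stand 13 mm farther back than shut.
Start: joints at [-0.134, 0.326, -0.193, 1.052, 0, 1.437], TCP at [0.55, 0, 0.231] pointing down, gripper open.
Joint ranges: [-2.65, 2.65], [-0.97, 1.79], [-1.3, 1.35], [-1.93, 2.1], [-1.47, 1.37], [-3.14, 3.14]. Speed limits (rad/s): [2.57, 2.57, 3.14, 3.14, 3.14, 3.14].

## Interface

Orientations are given as a 3x3 rotation matrix whose columns are the frame's x, y, z axes.
In Python, from plant import robot, optics gives the robot as it stands.
- The arm moves only by the tool step_arm, never from a script. Its argument "commands" is a list that holds one entry, the list of rows, each a list of 5 numbers: the shift along the world's x, y, z in m, then the turn about the world's z in units of 8 degrees (1.0 is 8 degrees), then the finger opening in m, from 0 to 0.0854. In form: [[[tx, ty, tz, roll, jaw], ...]]. A call has 1 to 12 rows; each row shifts and turns the commanded pose from where the row before left it; what a row does not reach is not made up. A row lasts 1/8 s, in which the tool goes at most 62.5 mm and 10.7 degrees, less where a joint would pass 70% of its speed; a pose out of reach is approached as far as the arm can. A call is refused whole if a number of a shift passes 0.0625 or a number of a turn 1, either way. A call with a gripper value outside its range is refused whole. The fingers move at their own pace and stop on an object; the grip force is fixed at half the most. Time passes only in rows, so rows that do not move let the fingers close. It gives the time, the measured TCP pose, the force, the opening and the grip force at its end, in the units of the state.
- robot.read_state(): the state, without advancing time (a new reading comes with each control period).
- optics.capture(name): name is "scene" or "side" or "wrist"; returns the picture (420x560x3 uint8, blue, green, red); there is no depth.
- optics.get_calibration(name): a dict with "mtx" (3x3 intrinsics, pixels), "rvec" (rotation vector, rad) and "tvec" (3), from world to camera coordinates, as OpenCV has them. Camera axes: x right, y down, z forward; pixel columns grow to the right and rows downward; lengths in m; the calibration is good to about 2 mm. A picture is of the moment at which its call begins: read the wrist's pose just before it. get_calibration takes no time and is no camera call; for the wrist camera it gives the pose at the moment of the call.
- robot.close_job(): hands the job in; it is judged then, once.
The state is a dict: "clock": time; "joint_positions": joint angles; "qvel": joint speeds; "effort": joint torques, N m; "tool_pos": TCP position; "orientation": TCP orientation; "contact_force": force on the tool from outside, world axes, zero at the start; "ft_torque": the same for the moment, N m; "width": finger opening in m; "grasp_force": force on a finger pad.
Only numpy, scipy, OpenCV 4.12 (cv2) and the standard library are available. Lean on these libraries where they do the work, as an engineer would, in place of code of your own. Each camera call takes 0.05 s, during which the arm holds its last target. There are 200 camera calls.

## Task

The drying cycle is over: with a fingertip, press the blue button on top of the white drying box all the way down to switch it off and let it come up again, then push the lid up by its blue front tab until it tips over backwards and rests open by itself. Be gentle and grip, lift or shift nothing: the box and the four things around it stay where they are.

Things in the scene. Friction and masses are not known exactly. Their poses are not given: they have to be found in the camera images.
- drybox: White plastic drying box, 130 (x) x 180 (y) x 65 mm high, 1.3 kg, loose on rubber feet. Origin: centre of its underside, z up. Its front (tab side, own -x) points to the robot's right (world -y) within 0.4 rad; the lid opens towards the left. Own y from +40 to +90 mm, nearest the robot: solid deck with the button, top 65 mm high. The rest: open chamber under the lid, walls 5 mm.
- dry_button (a joint): Round blue push button, 22 mm across, on the box's control deck, pressed straight down. 0 = up, 0.006 m = fully down (takes about 4 N); springs back when let go.
- dry_button_top (a point): Centre of the button's top face.
- dry_lid (a joint): Angle of the lid. 0 = shut (lying level), grows as the front edge swings up and back, stop at 1.95 rad. No spring, catch or stiff hinge: below about 1.5 rad it falls shut, past about 1.6 rad it falls on back to the stop and gravity keeps it there.
- lid_hinge (a point): Middle of the lid's hinge line, which runs along the box's y; fixed on the box at (58, -26.5, 67) mm in its frame. The lid is a white plate 123 mm long (from the hinge towards the box's -x when shut), 122 mm wide, 8 mm thick, about 120 g; its underside lies on the hinge line's level when shut. Opened to the stop, lid and tab reach about 70 mm behind the hinge and 205 mm above the counter; that space is free.
- lid_tab (a point): Middle of the lower outer edge of the blue tab, moves with the lid. The tab is 96 mm wide, 5 mm thick and juts from the lid's front edge, sloping up 25 degrees outward; when shut this point is 89 mm before the box's centre (24 mm before its front face) and about 78 mm above the counter, with free space beneath for a fingertip. It is 147 mm from the hinge line, 11 to 12 mm above the plane of the lid's underside.
- charger: Round graphite plastic charging base, 84 mm across, 31 mm high, origin under its centre; loose; leave alone.
- tray: Clear acrylic tray, 80 x 120 x 30 mm, with six compartments, origin under its centre; loose; leave alone.
- pill_tube: Upright aluminium pill tube with screw lid, 30 mm across, 75 mm high, origin under its centre; loose; leave alone.
- hedgehog: Brown ceramic hedgehog with red reading glasses, about 105 x 90 mm, 70 mm high, origin under its centre; loose; leave alone.
Things that resemble listed ones, but are neither listed nor needed, are in the scene too. Of the things like the drybox, leave any that is turquoise; of the rest the larger one is meant.

How it is judged:
On the way, in this order (a step that is already met when the one before it is completed fails the run):
1. the button is pressed down while the lid is still shut (value of joint dry_button above 0.0045 m and value of joint dry_lid below 0.2 rad), for 0.05 s.
2. the button is let up again (value of joint dry_button below 0.0015 m and value of joint dry_lid below 1.5 rad), for 0.05 s.
3. the lid is flipped past its over-center point (value of joint dry_lid above 1.7 rad), for 0.1 s.
At the end, for the whole second after the job is handed in: The lid rests back beyond 1.8 rad by itself and still, the button is up, the box stands flat within 20 mm of where it was, and the other four things are within 15 mm of where they were (value of joint dry_lid above 1.8 rad and velocity of joint dry_lid between -0.1 and 0.1 rad/s and value of joint dry_button below 0.0015 m and distance of drybox from where it was at the start of the episode below 0.02 m and angle between drybox's own z axis and vertical below 0.05 rad and linear speed of drybox below 0.02 m/s and distance of each of charger, tray, pill_tube, hedgehog from where it was at the start of the episode below 0.015 m); the robot touches nothing.
It fails at once if the drying box is shifted more than 20 mm, lifted or tipped (distance of drybox from where it was at the start of the episode above 0.02 m or angle between drybox's own z axis and vertical above 0.1 rad).
It fails at once if the drying box, its lid or button is pinched or forced (over 40 N) (contact force between the fingers and drybox above 40 N).
It fails at once if the charging base, tray, pill tube or hedgehog is moved more than 15 mm, lifted or tipped (distance of any of charger, tray, pill_tube, hedgehog from where it was at the start of the episode above 0.015 m or angle between any of charger, tray, pill_tube, hedgehog's own z axis and vertical above 0.3 rad).
It also fails if it takes over 48 s, if anything falls off the work surface, if the arm or the gripper's body presses on something with over 40 N, if the wrist force passes 120 N, or if a joint passes its speed limit or range.

## Working session

There is one attempt and no reset: what is moved stays moved. The work goes in short steps, Python scripts to look and compute and a tool call to move; the robot and the scene stay as the last step left them, time stands still between calls to the robot, and variables do not carry over. Pictures are saved under pics/ and viewed, at most 10 in all, crops included, and the job is handed in when it is done.

Besides the shell and the picture viewer there is one more tool, called after "Call:" as a command line: name --argument value ..., lists and objects as JSON in quotes. step_arm: Moves the arm, as the interface text tells. Its arguments: {"type":"object","properties":{"commands":{"type":"array"}},"required":["commands"]}

```bash
mkdir -p pics; ls; python3 - <<'E'
from plant import robot, optics
import cv2,numpy as np
a=optics.capture("scene");b=optics.capture("side")
cv2.imwrite("pics/scene.png",a);cv2.imwrite("pics/side.png",b)
for n in("scene","side"):
    c=optics.get_calibration(n);R=cv2.Rodrigues(np.array(c["rvec"]))[0];print(n,-R.T@np.array(c["tvec"]).ravel(),R[2])
s=robot.read_state();print(s["clock"],s["orientation"],s["tool_pos"],s["contact_force"])
E
```

```text
pics
scene [1.34674579 0.17300842 0.7893036 ] [-0.74343575 -0.15645656 -0.65024967]
side [ 0.52034017 -0.80381479  0.77727296] [ 0.03308497  0.75066519 -0.6598539 ]
0.1 [[ 3.44903393e-05  9.99998797e-01 -1.55056299e-03]
 [ 9.99999975e-01 -3.41451217e-05  2.22666104e-04]
 [ 2.22612892e-04 -1.55057063e-03 -9.99998773e-01]] [5.49481025e-01 8.73040653e-05 2.30582119e-01] [-0.21349385 -0.06524383 -0.09709413]
```

View pics/scene.png

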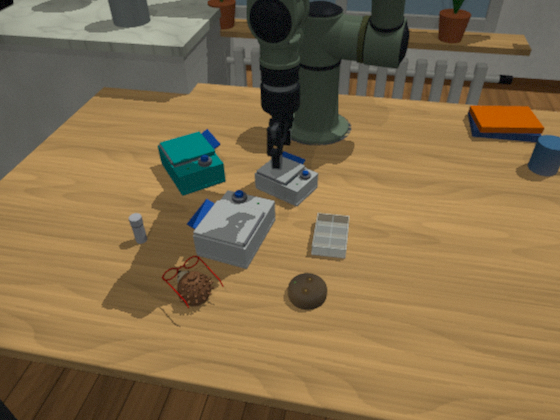

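View pics/side.png

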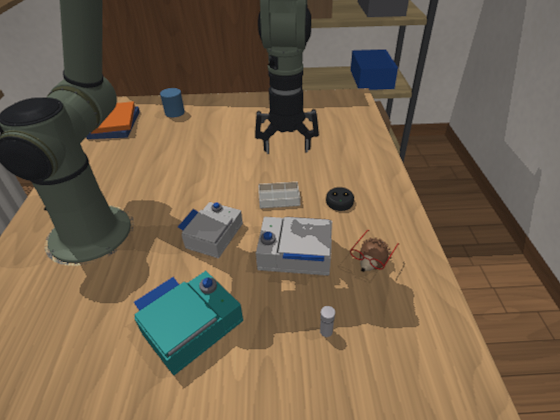

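Three boxes are candidates: turquoise (scene 192,160 / side 188,315), small white (287,178 / 212,228) and large white (235,227 / 295,245). The large white one fits the description, as it is not turquoise and is the larger of the other two. I'll confirm it in an enlarged crop and triangulate the blue parts.

```bash
cat > h.py <<'E'
import cv2,numpy as np
from plant import robot, optics
def cal(n):
    c=optics.get_calibration(n);return np.array(c["mtx"],float),cv2.Rodrigues(np.array(c["rvec"],float))[0],np.array(c["tvec"],float).ravel()
def ray(c,p):
    K,R,t=c;return -R.T@t,R.T@np.linalg.solve(K,[p[0],p[1],1])
def onz(c,p,z):
    o,d=ray(c,p);return o+d*(z-o[2])/d[2]
def tri(a,p,b,q):
    P=[k@np.c_[R,t] for k,R,t in(a,b)]
    x=cv2.triangulatePoints(P[0],P[1],np.array(p,float),np.array(q,float)).ravel();X=x[:3]/x[3]
    err=[np.linalg.norm((M@np.r_[X,1])[:2]/(M@np.r_[X,1])[2]-r) for M,r in zip(P,(p,q))]
    return X,err
def proj(c,X):
    K,R,t=c;v=K@(R@np.array(X)+t);return v[:2]/v[2]
def blue(im):
    h=cv2.cvtColor(im,cv2.COLOR_BGR2HSV);return cv2.inRange(h,(100,120,40),(128,255,255))
E
python3 - <<'E'
from h import *
ims=[]
for n,(x0,y0) in(("scene",(180,180)),("side",(245,205))):
    im=cv2.imread(f"pics/{n}.png");w=im[y0:y0+100,x0:x0+100];ims.append(cv2.resize(w,(400,400),interpolation=cv2.INTER_CUBIC))
    m=blue(im)[y0:y0+100,x0:x0+100]
    for k in cv2.findContours(m,0,1)[0]:
        if cv2.contourArea(k)>15:
            r=cv2.minAreaRect(k);print(n,cv2.contourArea(k),np.round(np.array(r[0])+(x0,y0),1),cv2.boundingRect(k),np.round(cv2.boxPoints(r)+(x0,y0),1).tolist(), (cv2.approxPolyDP(k,1.5,True)[:,0]+(x0,y0)).tolist())
cv2.imwrite("pics/crop.png",np.hstack(ims))
E
```

```text
scene 257.5 [200.3 213.4] (8, 19, 26, 30) [[186.9, 223.3], [206.7, 197.9], [213.8, 203.4], [194.0, 228.9]] [[207, 199], [188, 222], [194, 228], [213, 204]]
scene 38.5 [238.5 193.5] (55, 10, 8, 8) [[235.0, 197.0], [235.0, 190.0], [242.0, 190.0], [242.0, 197.0]] [[239, 190], [235, 192], [237, 197], [242, 196], [242, 192]]
side 157.5 [303.1 256.8] (38, 48, 41, 8) [[282.8, 257.8], [283.2, 252.9], [323.3, 255.7], [323.0, 260.6]] [[283, 257], [323, 260], [323, 256], [285, 253]]
side 42.5 [267.5 235.5] (19, 27, 8, 8) [[264.0, 232.0], [271.0, 232.0], [271.0, 239.0], [264.0, 239.0]] [[264, 233], [264, 238], [269, 239], [271, 237], [271, 233]]
```

View pics/crop.png

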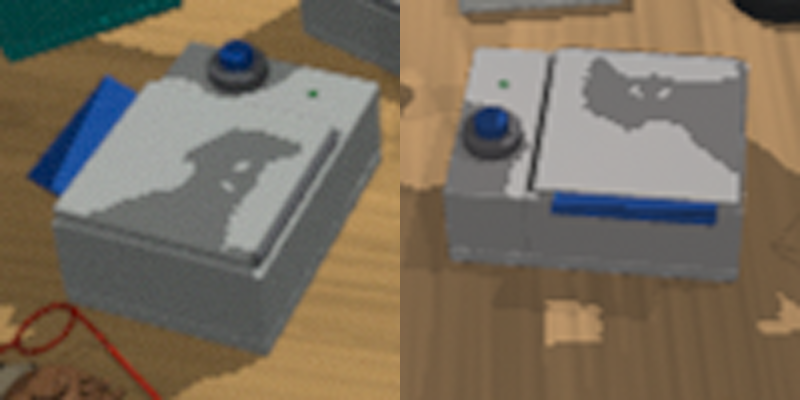

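The crop confirms it: white box, with the button at scene (239,193) / side (267.5,235.7). The tab's outer edge runs from scene (206.3,199.5) to (187.5,224.5), and in side from (283,258) to (323.8,260.5).

```bash
python3 - <<'E'
from h import *
a,b=cal("scene"),cal("side")
for n,p,q in(("button",(239,193.3),(267.6,235.7)),("tab near",(206.3,199.7),(283,257)),("tab far",(187.5,224.3),(323.8,259.5)),
 ("deck back near? / back-right top",(274,202),(330,0)),):
    if q[1]: 
        X,e=tri(a,p,b,q);print(n,X.round(4),np.round(e,1))
B=tri(a,(239,193.3),b,(267.6,235.7))[0]
# yaw from the front bottom edge & top lid back edge
f0,f1=onz(b,(256.8,269.5),0),onz(b,(329.5,274.5),0);print("front bottom",f0,f1,np.linalg.norm(f1-f0))
g0,g1=onz(b,(265,217.5),.065),onz(b,(330.5,221),.065);print("back top",g0,g1,np.linalg.norm(g1-g0))
g=onz(a,(274,202),.065);k=onz(a,(247,267.5),0);print("scene backright top, far bottom",g,k)
for n,c,p,z in(("charger",a,(308,291),.015),("hedge",a,(196,288),.03),("tube",b,(327.5,313),.075),("tray",a,(331,235),.03),("small",a,(287,180),.05)):
    print(n,onz(c,p,z).round(3))
E
```

```text
button [ 0.4938 -0.1196  0.0791] [0.3 0.3]
tab near [ 0.5298 -0.1913  0.0779] [0.2 0.3]
tab far [ 0.6234 -0.2048  0.0783] [0.1 0.2]
front bottom [ 0.46314537 -0.15957634  0.        ] [ 0.64295771 -0.18645915  0.        ] 0.1818107953031056
back top [ 0.48774346 -0.03954864  0.065     ] [ 0.65769161 -0.06374355  0.065     ] 0.17166178251616265
scene backright top, far bottom [ 0.49339488 -0.03135828  0.065     ] [ 0.65843298 -0.06030444  0.        ]
charger [0.712 0.089 0.015]
hedge [ 0.761 -0.142  0.03 ]
tube [ 0.614 -0.345  0.075]
tray [0.547 0.118 0.03 ]
small [ 0.38  -0.021  0.05 ]
```

Call:
step_arm --commands '[[[-0.015,-0.03,-0.02,-0.5,0],[-0.015,-0.03,-0.02,-0.5,0],[-0.015,-0.03,-0.02,0,0],[-0.0105,-0.03,-0.02,0,0],[0,0,-0.015,0,0],[0,0,-0.015,0,0],[0,0,0,0,0],[0,0,0,0,0]]]'

```text
clock: 1.1
tool_pos: [0.495, -0.1194, 0.1216]
orientation: [[0.138, 0.99, 0.0], [0.99, -0.138, -0.0], [0.0, 0.0, -1.0]]
contact_force: [-0.3, 0.2, 0.1]
width: 0.0002
grasp_force: 0.0
```

```bash
python3 - <<'E'
from h import *
c=cal("wrist");s=robot.read_state();im=optics.capture("wrist");im2=optics.capture("side")
print(s["clock"],s["tool_pos"],s["contact_force"],s["width"],"exp button px",proj(c,(.4938,-.1196,.079)),"tcp px",proj(c,s["tool_pos"]))
m=blue(im)
for k in cv2.findContours(m,0,1)[0]:
    if cv2.contourArea(k)>60: print(cv2.contourArea(k),cv2.boundingRect(k),np.round(cv2.minEnclosingCircle(k),1) if 0 else cv2.minEnclosingCircle(k))
z=cv2.resize(im2[170:310,200:387],(560,420),interpolation=cv2.INTER_CUBIC)
cv2.imwrite("pics/w1.png",cv2.resize(np.hstack([im,z]),(800,300)))
E
```

```text
1.1 [ 0.49501426 -0.11938523  0.12158062] [-0.32720062  0.22598746  0.09825089] 0.00018147309580821054 exp button px [281.25465511 236.77023238] tcp px [282.62391316 269.00333014]
2941.0 (366, 301, 126, 37) ((428.5, 319.0), 65.04047393798828)
766.5 (266, 224, 35, 30) ((283.0, 240.48147583007812), 18.3205623626709)
300.5 (0, 9, 14, 31) ((3.0, 24.0), 15.297158241271973)
```

View pics/w1.png

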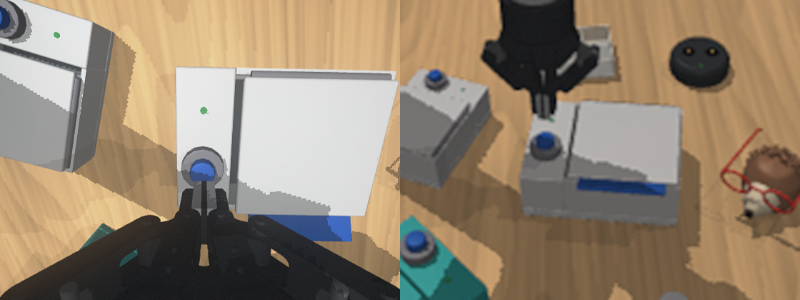

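The wrist view shows the button at about (283,241), 1 mm sideways and about 2 mm forward of my estimate. The tool is aligned with the box, so I'll descend.

Call:
step_arm --commands '[[[-0.001,-0.002,-0.012,0,0],[0,0,-0.012,0,0],[0,0,-0.008,0,0],[0,0,-0.004,0,0],[0,0,-0.003,0,0],[0,0,-0.002,0,0],[0,0,-0.002,0,0],[0,0,0,0,0]]]'

```text
clock: 2.2
tool_pos: [0.493, -0.1219, 0.0806]
orientation: [[0.139, 0.99, -0.0], [0.99, -0.139, -0.0], [-0.0, 0.0, -1.0]]
contact_force: [-8.5, 3.0, 24.8]
width: 0.0001
grasp_force: 12.2
```

Call:
step_arm --commands '[[[0,0,0.001,0,0],[0,0,0,0,0]]]'

```text
clock: 2.45
tool_pos: [0.493, -0.1218, 0.0808]
orientation: [[0.139, 0.99, -0.0], [0.99, -0.139, -0.0], [-0.0, -0.0, -1.0]]
contact_force: [-7.3, 2.9, 16.2]
width: 0.0002
grasp_force: 8.2
```

Call:
step_arm --commands '[[[0,0,0.002,0,0],[0,0,0,0,0]]]'

```text
clock: 2.7
tool_pos: [0.4936, -0.122, 0.0817]
orientation: [[0.139, 0.99, 0.0], [0.99, -0.139, -0.0], [-0.0, 0.0, -1.0]]
contact_force: [-2.3, 0.6, 3.7]
width: 0.0002
grasp_force: 1.8
```

Call:
step_arm --commands '[[[0,0,0.002,0,0],[0,0,0,0,0]]]'

```text
clock: 2.95
tool_pos: [0.4937, -0.122, 0.0833]
orientation: [[0.139, 0.99, 0.0], [0.99, -0.139, -0.0], [-0.0, 0.0, -1.0]]
contact_force: [-1.8, 0.9, 3.2]
width: 0.0003
grasp_force: 1.4
```

Call:
step_arm --commands '[[[0,0,0.002,0,0],[0,0,0,0,0]]]'

```text
clock: 3.2
tool_pos: [0.4938, -0.1221, 0.0854]
orientation: [[0.139, 0.99, 0.0], [0.99, -0.139, -0.0], [-0.0, 0.0, -1.0]]
contact_force: [0.0, 0.7, 1.7]
width: 0.0003
grasp_force: 0.9
```

The button went fully down at about 25 N, then showed the 4 N spring as it came back up. Next I'll go out and around to in front of the tab.

Call:
step_arm --commands '[[[0,0,0.03,0,0],[0,0,0.03,0,0],[0.02,-0.025,0,0,0],[0.02,-0.025,0,0,0],[0.02,-0.025,0,0,0],[0.019,-0.027,0,0,0],[0,0,-0.025,0,0],[0,0,-0.025,0,0],[0,0,-0.025,0,0],[0,0,0,0,0]]]'

```text
clock: 4.45
tool_pos: [0.571, -0.2233, 0.068]
orientation: [[0.139, 0.99, -0.004], [0.99, -0.139, 0.002], [0.001, -0.004, -1.0]]
contact_force: [0.7, -0.1, -0.3]
width: -0.0
grasp_force: 0.0
```

```bash
python3 - <<'E'
from h import *
c=cal("wrist");s=robot.read_state();im=optics.capture("wrist");im2=optics.capture("side");im3=optics.capture("scene")
print(s["clock"],s["tool_pos"],s["contact_force"])
f=lambda i,x,y:cv2.resize(i[y:y+105,x:x+140],(400,300),interpolation=cv2.INTER_CUBIC)
cv2.imwrite("pics/w2.png",np.hstack([cv2.resize(im,(400,300)),f(im3,150,160)]))
E
```

```text
4.45 [ 0.57099425 -0.22325017  0.0680191 ] [ 0.66640553 -0.09137057 -0.30698585]
```

View pics/w2.png

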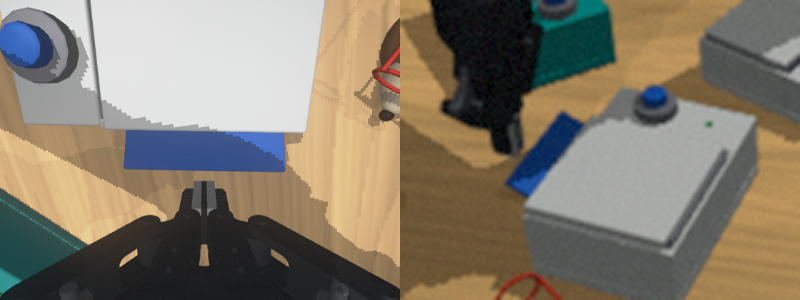

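The finger stands squarely in front of the tab's middle with a small gap. I'll approach slowly.

Call:
step_arm --commands '[[[0.001,0.006,0,0,0],[0.001,0.004,0,0,0],[0,0.002,0,0,0],[0,0,0,0,0]]]'

```text
clock: 5.1
tool_pos: [0.5751, -0.2134, 0.0711]
orientation: [[0.14, 0.99, 0.001], [0.99, -0.14, -0.004], [-0.003, 0.002, -1.0]]
contact_force: [-0.4, -4.6, 1.4]
width: -0.0001
grasp_force: 2.4
```

Call:
step_arm --commands '[[[0,0.002,0,0,0],[0,0.001,0,0,0],[0,0,0,0,0]]]'

```text
clock: 5.48
tool_pos: [0.5757, -0.2121, 0.0713]
orientation: [[0.141, 0.99, 0.002], [0.99, -0.141, -0.006], [-0.006, 0.003, -1.0]]
contact_force: [0.9, -9.8, 0.2]
width: -0.0003
grasp_force: 4.3
```

Call:
step_arm --commands '[[[0,0,0.003,0,0],[0,0,0.003,0,0],[0,0,0,0,0]]]'

```text
clock: 5.85
tool_pos: [0.5758, -0.2116, 0.0774]
orientation: [[0.14, 0.99, 0.003], [0.99, -0.14, -0.005], [-0.005, 0.003, -1.0]]
contact_force: [1.3, -7.5, 1.0]
width: -0.0001
grasp_force: 3.5
```

```bash
cat >> h.py <<'E'
def two(fn,a=(150,160),b=(245,190)):
    f=lambda i,p:cv2.resize(i[p[1]:p[1]+105,p[0]:p[0]+140],(400,300),interpolation=cv2.INTER_CUBIC)
    A,B=optics.capture("scene"),optics.capture("side")
    cv2.imwrite(fn,np.hstack([f(A,a),f(B,b)]))
E
python3 -c "
from h import *
two('pics/t1.png')"
```

```text
(no output)
```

View pics/t1.png

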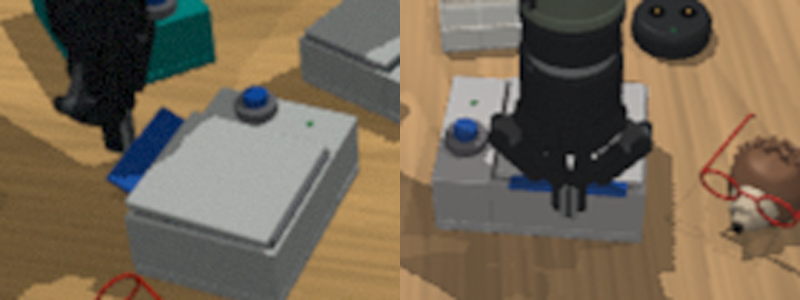

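The lid seems to have risen about 5 mm: the tab in the side view is 1.5 px higher and the box has not moved. I'll keep following the hinge arc.

Call:
step_arm --commands '[[[0,0.0005,0.005,0,0],[0,0.0007,0.005,0,0],[0,0.001,0.005,0,0],[0,0,0,0,0]]]'

```text
clock: 6.45
tool_pos: [0.5761, -0.2089, 0.0927]
orientation: [[0.14, 0.99, 0.003], [0.99, -0.14, -0.004], [-0.004, 0.004, -1.0]]
contact_force: [1.8, -5.5, 1.4]
width: -0.0001
grasp_force: 2.9
```

```bash
python3 -c "
from h import *
s=robot.read_state();print(s['tool_pos'],s['contact_force'])
two('pics/t2.png')"
```

```text
[ 0.57612451 -0.2089023   0.09272327] [ 1.78202374 -5.47870489  1.41447696]
```

View pics/t2.png

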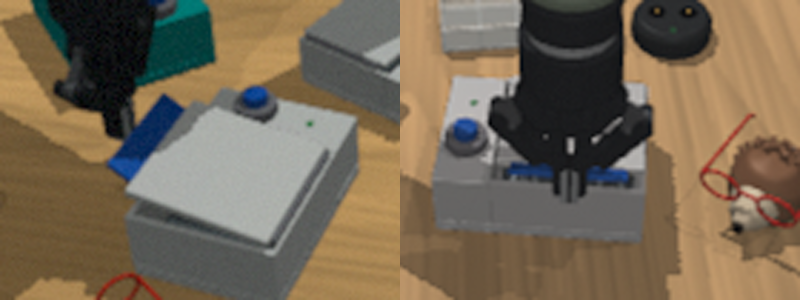

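The lid is visibly lifting, the tab rides on the finger, and the box is unmoved. I'll continue.

Call:
step_arm --commands '[[[0,0.0013,0.005,0,0],[0,0.0016,0.005,0,0],[0,0.002,0.005,0,0],[0,0.002,0.005,0,0],[0.001,0.002,0.005,0,0],[0.0005,0.0022,0.005,0,0],[0,0,0,0,0]]]'

```text
clock: 7.42
tool_pos: [0.5778, -0.1982, 0.1232]
orientation: [[0.14, 0.99, 0.004], [0.99, -0.14, -0.005], [-0.005, 0.005, -1.0]]
contact_force: [1.9, -7.7, 3.2]
width: -0.0
grasp_force: 3.5
```

Call:
step_arm --commands '[[[0,0.0022,0.005,0,0],[0.001,0.0025,0.005,0,0],[0,0.003,0.005,0,0],[0.0005,0.0033,0.005,0,0],[0.0005,0.0035,0.005,0,0],[0.0005,0.0038,0.005,0,0],[0.0005,0.0042,0.005,0,0],[0.0005,0.0046,0.005,0,0],[0,0,0,0,0]]]'

```text
clock: 8.55
tool_pos: [0.5793, -0.1678, 0.1613]
orientation: [[0.138, 0.99, -0.001], [0.99, -0.138, 0.001], [0.001, -0.001, -1.0]]
contact_force: [0.5, -2.9, 1.1]
width: 0.0001
grasp_force: 0.8
```

```bash
python3 -c "
from h import *
two('pics/t3.png')"
```

```text
(no output)
```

View pics/t3.png

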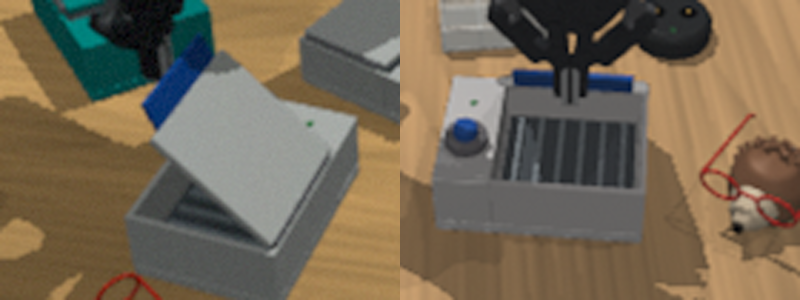

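The lid is at about 45° and the contact force is low. I'll keep pushing it back.

Call:
step_arm --commands '[[[0.0008,0.006,0.004,0,0],[0.0008,0.006,0.004,0,0],[0.0008,0.006,0.003,0,0],[0.0008,0.006,0.002,0,0],[0.0008,0.006,0,0,0],[0.0008,0.006,0,0,0],[0.0008,0.006,0,0,0],[0.0008,0.006,0,0,0],[0.0008,0.006,0,0,0],[0.0008,0.006,0,0,0],[0,0,0,0,0]]]'

```text
clock: 10.02
tool_pos: [0.5875, -0.108, 0.1742]
orientation: [[0.138, 0.99, -0.0], [0.99, -0.138, 0.0], [0.0, -0.0, -1.0]]
contact_force: [0.2, -0.4, -0.6]
width: 0.0
grasp_force: 0.1
```

Call:
step_arm --commands '[[[0.0008,0.006,0,0,0],[0.0008,0.006,0,0,0],[0.0008,0.006,0,0,0],[0.0008,0.006,0,0,0],[0.0008,0.006,0,0,0],[0.0008,0.006,0,0,0],[0.0006,0.004,0,0,0],[0.0006,0.004,0,0,0],[0.0006,0.004,0,0,0],[0.0006,0.004,0,0,0],[0,0,0,0,0]]]'

```text
clock: 11.4
tool_pos: [0.5947, -0.0563, 0.1743]
orientation: [[0.139, 0.99, -0.0], [0.99, -0.139, 0.0], [0.0, -0.0, -1.0]]
contact_force: [0.2, -0.4, -0.2]
width: 0.0002
grasp_force: 0.0
```

```bash
python3 -c "
from h import *
two('pics/t4.png')"
```

```text
(no output)
```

View pics/t4.png

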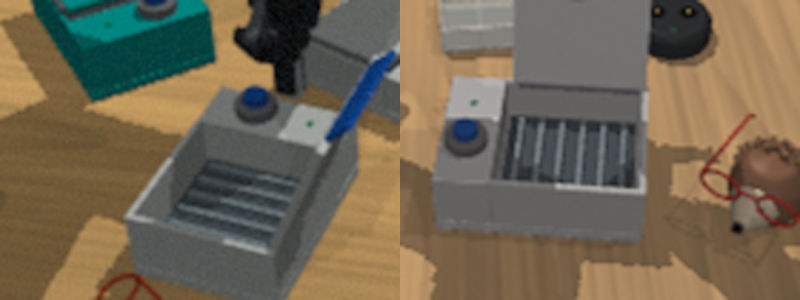

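The lid has gone back beyond vertical and the force is zero. I'll retract and check the angle.

Call:
step_arm --commands '[[[-0.003,-0.02,0,0,0],[-0.003,-0.02,0,0,0],[0,-0.03,0.03,0,0],[0,-0.03,0.04,0,0],[0,-0.03,0.04,0,0],[0,0,0,0,0],[0,0,0,0,0]]]'

```text
clock: 12.38
tool_pos: [0.588, -0.1875, 0.2836]
orientation: [[0.141, 0.99, -0.001], [0.99, -0.141, 0.0], [0.0, -0.001, -1.0]]
contact_force: [-0.4, 0.0, 0.1]
width: -0.0
grasp_force: 0.0
```

```bash
python3 - <<'E'
from h import *
s=robot.read_state();print(s["clock"],s["tool_pos"],s["contact_force"])
A,B=optics.capture("scene"),optics.capture("side")
u=np.array([.141,.99,0]);v=np.array([-.99,.141,0]);z=np.array([0,0,1.])
C=np.array([.563,-.107,0]);H=C+.058*u-.0265*v+.067*z
for th in(1.5,1.75,1.95):
    T=H+.1475*(-np.cos(th+.0813)*u+np.sin(th+.0813)*z)
    print(th,[proj(cal(n),T+e*v).round(1).tolist() for n in("scene","side") for e in(-.048,.048)])
for n,i in(("scene",A),("side",B)):
    for k in cv2.findContours(blue(i),0,1)[0]:
        if cv2.contourArea(k)>20: print(n,cv2.contourArea(k),cv2.approxPolyDP(k,2,True)[:,0].tolist())
f=lambda i,x,y:cv2.resize(i[y:y+150,x:x+200],(400,300),interpolation=cv2.INTER_CUBIC)
cv2.imwrite("pics/end.png",np.hstack([f(A,150,150),f(B,220,150)]))
E
```

```text
12.375 [ 0.5880118  -0.18752087  0.28363441] [-0.40140586  0.04198362  0.09545244]
1.5 [[242.9, 190.4], [260.5, 164.3], [328.5, 173.8], [288.0, 172.0]]
1.75 [[259.8, 195.9], [276.4, 169.3], [328.7, 166.5], [289.4, 164.8]]
1.95 [[272.9, 202.8], [288.6, 175.7], [328.6, 163.4], [290.4, 161.8]]
scene 44.0 [[238, 190], [235, 195], [240, 197], [243, 192]]
scene 161.5 [[287, 178], [279, 183], [264, 208], [273, 203]]
scene 36.0 [[200, 156], [202, 161], [207, 160], [207, 155]]
scene 86.0 [[281, 155], [301, 163], [304, 160], [285, 152]]
scene 126.5 [[202, 134], [214, 148], [219, 144], [207, 130]]
scene 746.5 [[469, 115], [473, 135], [536, 141], [531, 164], [537, 163], [530, 162], [536, 158], [541, 159], [541, 155], [549, 155], [551, 149], [559, 150], [559, 138], [554, 136], [479, 133]]
scene 121.5 [[402, 6], [393, 7], [393, 19], [397, 24], [400, 22]]
side 62.0 [[205, 278], [203, 284], [208, 287], [211, 280]]
side 398.5 [[178, 284], [171, 278], [135, 301], [135, 304], [140, 309]]
side 42.0 [[265, 232], [264, 237], [270, 238], [271, 233]]
side 110.5 [[197, 212], [192, 210], [178, 226], [183, 229]]
side 26.0 [[291, 168], [291, 172], [303, 173]]
side 1486.5 [[353, 51], [351, 70], [358, 87], [393, 88], [397, 67], [385, 50]]
```

View pics/end.png

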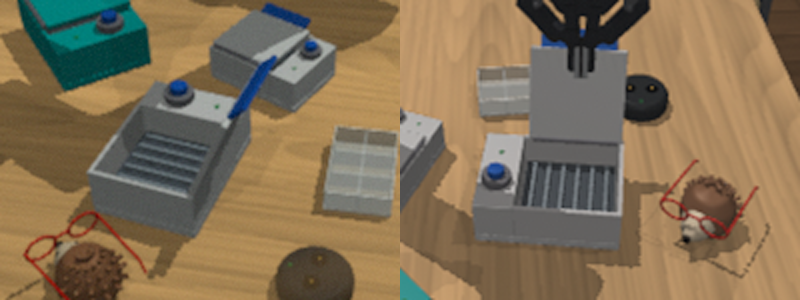

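The tab edge at scene (273,203) to (287,178) matches the 1.95 rad stop. The button is up, the box and its neighbours are in place, and the robot is clear.

```bash
python3 -c "
from plant import robot
print(robot.close_job())"
```

```text
the job is handed in; nothing more can be done
None
```

I pressed the button fully and let it come up, then opened the lid to its stop where it rests by itself, and handed the job in; no verdict came back, but the last pictures showed the box and the four things around it where they were.

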